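# Take the rock out of a model-eye calibration plate

### The arm

A 7-joint arm with a two-finger parallel gripper is mounted at the origin on the work surface. World frame = base frame: x ahead of the robot, y to its left, z up, the work surface at z = 0. Lengths are in m, angles in rad, forces in N, time in s.
With the tool pointing down it reaches from about 0.4 to 0.85 m from the base axis. Payload 10.4 kg.
Tool frame: the origin (TCP) lies at the very end of the fingers, on their centre line; the grasp point (between the pads) lies 19 mm behind it; x points along the fingers, z is the direction in which the jaws open and shut, and the axes are right-handed (so a half turn about x gives the same grasp; the last joint's range is limited). The gripper opens to 85 mm and grips with 20 to 120 N. Pads are 22 mm wide; open, the fingers measure 114 mm over their backs; the gripper's body (76 mm by 85 mm) begins 54 mm behind the grasp point. The pads swing forward as they close: fully open they stand 13 mm farther back than shut.
Start: joints at [-1.227, 0.332, -0.065, 1.46, 0.022, 1.35, -0.088], TCP at [0.224, 0.583, 0.231] pointing down, gripper open.
Joint ranges: [-2.6, 2.6], [-0.5, 2.12], [-1.47, 1.34], [0.16, 2.42], [-1.27, 4.41], [0.06, 2.06], [-2.6, 2.6]. Speed limits (rad/s): [2.22, 2.22, 2.79, 2.79, 3.14, 3.14, 3.14].

### API

Orientations are given as a unit quaternion [x, y, z, w].
In Python, from workcell import get_obs, camera, camera_info, hand_in gives the robot as it stands.
- The arm moves only by the tool move_arm, never from a script. Its argument "motion" is text: rows parted by semicolons, each of 4 numbers parted by spaces: the shift along the world's x, y, z in m, then the turn about the world's z in rad. In form: tx ty tz spin; .... A call has 1 to 10 rows; each row is the pose to reach, as a shift and turn from the pose commanded when the call began; what a row does not reach only later rows make up. A row lasts 1/8 s, in which the tool goes at most 62.5 mm and 10.7 degrees, less where a joint would pass 70% of its speed; a pose out of reach is approached as far as the arm can. A call with a gripper value outside its range is refused whole. "grip" is the opening, from 0 (shut) to 1 (fully open), set as the call begins (left out, the last holds). The fingers move at their own pace and stop on an object; "force" is the grip in N (left out, the last holds). Time passes only in rows, so rows that repeat a pose let the fingers close. It gives the time, the measured TCP pose, the force and the opening at its end, in the units of the state.
- get_obs(): the state, without advancing time (a new reading comes with each control period).
- camera(name): name is "scene" or "top" or "wrist"; returns (picture, depth): 420x560x3 uint8, red, green, blue; 420x560 float32, m along the optical axis (not along the pixel's ray), 0 where there is no reading.
- camera_info(name): a dict with "camera_matrix" (3x3 intrinsics, pixels), "k1" (the pictures are not rectified: a ray, as slopes to the right and down, at radius r is drawn at 1 + k1 r^2 times it, then the intrinsics apply), "eye" and "attitude" of the camera in the world. Camera axes: x right, y up, looking along -z (the intrinsics and any distortion apply to the point x, -y, -z); pixel columns grow to the right and rows downward; lengths in m; the calibration is good to about 2 mm. A picture is of the moment at which its call begins: read the wrist's pose just before it. camera_info takes no time and is no camera call; for the wrist camera it gives the pose at the moment of the call.
- hand_in(): hands the job in, once; it reports no verdict.
The state is a dict: "clock": time; "joint_pos": joint angles; "joint_velocities": joint speeds; "tau": joint torques, N m; "position": TCP position; "ee_rot": TCP orientation; "ft_force": force on the tool from outside, world axes, zero at the start; "torque": the same for the moment, N m; "grip_width": opening from 0.0 (shut) to 1.0 (fully open).
Only numpy, scipy, OpenCV 4.12 (cv2) and the standard library are available. Lean on these libraries where they do the work, as an engineer would, in place of code of your own. Each camera call takes 0.05 s, during which the arm holds its last target.

### The job

The white calibration plate rocks on one of its four corners. With the fingertips, press down on the blue corner marks in turn until you find the corner that sinks, then press that corner's yellow shim button down flat and move clear. Leave the other three shim buttons standing, do not lift or shift the plate, and do not disturb the other things.

Things in the scene. Friction and masses are not known exactly. Their poses are not given: they have to be found in the camera images.
- plate: loose white plate, 172 x 256 x 10 mm (x, y), about 1 kg, with a white model eye fixed on it (40 mm wide, 51 mm above the plate's top, 28 mm to +y of the centre). Origin: centre of the underside, 30 mm above the table; its top is at 40 mm. x is the short way, away from the robot; z up. It lies on four black feet, one under each corner hole; one of them, any one, is springy
- base: fixed dark base slab under the plate, 200 x 286 x 12 mm; origin: centre of its underside, on the table. Four grey stops on it, to 38 mm above the table, keep the plate from sliding more than about 2 mm
- mark_near_right (a point): centre of the blue 14 mm dot printed on the plate's top at its -x -y corner (plate frame), the place to press to try that corner; 38 mm outward from that corner's shim
- hole_near_right (a point): centre of the 29 mm square hole in the plate's -x -y corner, at the plate's top surface; the yellow shim button of that corner stands in it, its top 9 mm above this point (1 mm above when pressed flat)
- mark_near_left (a point): centre of the blue 14 mm dot printed on the plate's top at its -x +y corner (plate frame), the place to press to try that corner; 38 mm outward from that corner's shim
- hole_near_left (a point): centre of the 29 mm square hole in the plate's -x +y corner, at the plate's top surface; the yellow shim button of that corner stands in it, its top 9 mm above this point (1 mm above when pressed flat)
- mark_far_right (a point): centre of the blue 14 mm dot printed on the plate's top at its +x -y corner (plate frame), the place to press to try that corner; 38 mm outward from that corner's shim
- hole_far_right (a point): centre of the 29 mm square hole in the plate's +x -y corner, at the plate's top surface; the yellow shim button of that corner stands in it, its top 9 mm above this point (1 mm above when pressed flat)
- mark_far_left (a point): centre of the blue 14 mm dot printed on the plate's top at its +x +y corner (plate frame), the place to press to try that corner; 38 mm outward from that corner's shim
- hole_far_left (a point): centre of the 29 mm square hole in the plate's +x +y corner, at the plate's top surface; the yellow shim button of that corner stands in it, its top 9 mm above this point (1 mm above when pressed flat)
- rock (a joint): how far the springy foot has sunk, m: 0 at rest, 0.005 at its stop. It does not tell its corner. Pressed on its blue mark, the plate's springy corner begins to sink at 2 to 4 N, and by 6 N the mark is 5 to 7 mm down, at the stop; it springs back when let go. The other corners stay within 1 mm. Once its shim is flat it gives under 1.5 mm
- shim_a (a joint): travel of one yellow shim button (22 mm across), m: 0 standing proud, 0.008 pressed flat. It slides stiffly (about 7 N), stays where it is left. The four letters are dealt to the corners anew each time
- shim_b (a joint): travel of one yellow shim button (22 mm across), m: 0 standing proud, 0.008 pressed flat. It slides stiffly (about 7 N), stays where it is left. The four letters are dealt to the corners anew each time
- shim_c (a joint): travel of one yellow shim button (22 mm across), m: 0 standing proud, 0.008 pressed flat. It slides stiffly (about 7 N), stays where it is left. The four letters are dealt to the corners anew each time
- shim_d (a joint): travel of one yellow shim button (22 mm across), m: 0 standing proud, 0.008 pressed flat. It slides stiffly (about 7 N), stays where it is left. The four letters are dealt to the corners anew each time
- level: round spirit level, 30 mm across, 10 mm high, lying loose on the plate beside the model eye; not part of the job. Origin: centre of its underside
- penlight: steel pen torch, 115 mm long, 15 mm thick, on the table between robot and plate; not part of the job. Origin: centre of its underside
- drops: small white drop bottle with blue cap, 32 mm across, 75 mm high, beyond the plate; not part of the job. Origin: centre of its underside
- jar: amber jar with white lid, 56 mm across, 60 mm high; not part of the job. Origin: centre of its underside
- driver: screwdriver with red handle, 160 mm long, 20 mm wide; not part of the job. Origin: centre of its underside at the root of the shaft, handle to -x, 80 mm
- lens_ring: red trial-lens ring, 42 mm across, 8 mm high; not part of the job. Origin: centre of its underside
- lens_case: blue spectacle-lens case, 75 x 55 x 30 mm; not part of the job. Origin: centre of its underside

How it is judged:
By the outcome, as a careful person would: the job done as asked, in the order asked, and still so for the second after the job is handed in, with the robot touching nothing.
It also fails if it takes over 48 s, if anything falls off the work surface, if the arm or the gripper's body presses on something with over 40 N, if the wrist force passes 120 N, or if a joint passes its speed limit or range.

## Working session

There is one attempt and no reset: what is moved stays moved. The work goes in short steps, Python scripts to look and compute and a tool call to move; the robot and the scene stay as the last step left them, time stands still between calls to the robot, and variables do not carry over. Pictures are saved under pics/ and viewed, and the job is handed in when it is done.

Besides the shell and the picture viewer there is one more tool, called after "Call:" as a command line: name --argument value ..., lists and objects as JSON in quotes. move_arm: Moves the arm, as the interface text tells. Its arguments: {"type":"object","properties":{"motion":{"type":"string"},"grip":{"type":"number"},"force":{"type":"number"}},"required":["motion"]}

```bash
mkdir -p pics; ls; python3 - <<'E'
from workcell import *
import cv2,numpy as np
for n in ("top","scene"):
    p,d=camera(n); i=camera_info(n); cv2.imwrite(f"pics/{n}0.png",p[:,:,::-1]); np.savez(f"{n}0.npz",p=p,d=d)
    print(n,i)
o=get_obs(); print(o)
E
```

```text
pics
top {'camera_matrix': array([[401.68841826,   0.        , 285.69354507],
       [  0.        , 401.68841826, 201.99103842],
       [  0.        ,   0.        ,   1.        ]]), 'k1': 0.024040010735633603, 'eye': array([4.60858896e-01, 9.12120368e-04, 1.03742154e+00]), 'attitude': array([-0.03798218,  0.01378311,  0.71035958, -0.70267819])}
scene {'camera_matrix': array([[459.55549331,   0.        , 279.70398245],
       [  0.        , 459.55549331, 204.83315691],
       [  0.        ,   0.        ,   1.        ]]), 'k1': 0.04637176849170237, 'eye': array([1.20754677, 0.81792012, 0.79194971]), 'attitude': array([0.16486903, 0.43316945, 0.83628552, 0.29293165])}
{'clock': 0.1, 'joint_pos': array([-1.22661406,  0.33279905, -0.06466828,  1.46085927,  0.02162058,
        1.34988223, -0.08849147]), 'joint_velocities': array([ 2.45166290e-03, -9.37035792e-04, -1.80982881e-03,  4.41947797e-05,
        1.34494099e-03,  5.82622604e-05, -1.72550006e-03]), 'tau': array([ 1.62640081e-03, -6.26750636e+01,  4.91060573e-02, -3.92426670e+01,
        1.62707095e-02,  7.19033400e-03,  8.81749065e-05]), 'position': array([0.22404186, 0.58311084, 0.2306005 ]), 'ee_rot': array([-0.40070896,  0.58314402,  0.40015828,  0.58245063]), 'ft_force': array([-0.42642022, -0.1195662 , -0.32384581]), 'torque': array([ 0.03140686,  0.06813937, -0.00026048]), 'grip_width': 1.00197550892607}
```

View pics/top0.png

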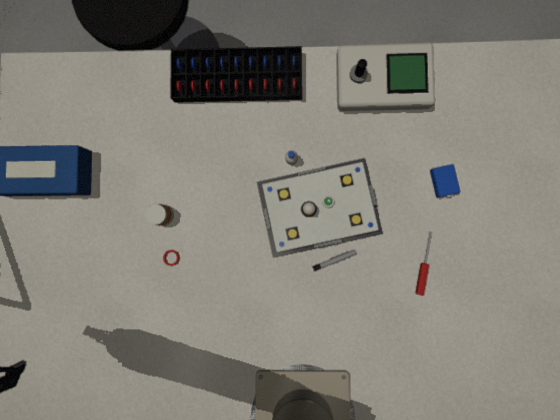

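View pics/scene0.png

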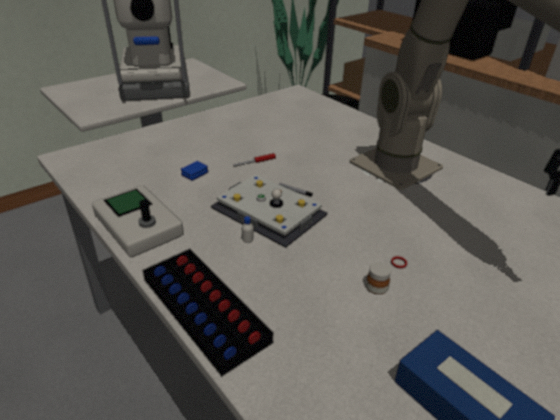

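The top view shows the plate around (320,207). The blue marks are near (270,189), (358,170), (281,244) and (370,225), with the yellow shims just inboard of them. The eye is at (309,209), the level at (328,201) and the drops bottle at (291,157). Next I measure them.

```bash
cat > h.py <<'E'
import numpy as np,cv2
from scipy.spatial.transform import Rotation as R
def ray(info,uv):
    K=info['camera_matrix'];k=info['k1']
    p=cv2.undistortPoints(np.array([[uv]],float),K,np.array([k,0,0,0.]))[0,0]
    return R.from_quat(info['attitude']).apply([p[0],-p[1],-1.])
def onz(info,uv,z):
    d=ray(info,uv);e=info['eye'];return e+d*(z-e[2])/d[2]
def proj(info,P):
    c=R.from_quat(info['attitude']).inv().apply(np.asarray(P)-info['eye'])
    x,y=c[0]/-c[2],-c[1]/-c[2];f=1+info['k1']*(x*x+y*y);K=info['camera_matrix']
    return K[0,0]*x*f+K[0,2],K[1,1]*y*f+K[1,2]
def blobs(p,lo,hi,box,amin=5):
    h=cv2.cvtColor(p,cv2.COLOR_RGB2HSV);m=cv2.inRange(h,lo,hi);mm=np.zeros_like(m);x0,y0,x1,y1=box;mm[y0:y1,x0:x1]=m[y0:y1,x0:x1]
    n,l,s,c=cv2.connectedComponentsWithStats(mm)
    return [(c[i],s[i,4]) for i in range(1,n) if s[i,4]>=amin]
BLUE=((100,100,60),(130,255,255));YEL=((20,110,80),(35,255,255))
E
python3 - <<'E'
from workcell import *
from h import *
for n,box in(("top",(250,155,390,262)),("scene",(205,165,335,240))):
    p=np.load(n+"0.npz")['p'];i=camera_info(n)
    for nm,c,z in(("blue",BLUE,.04),("yel",YEL,.049)):
        for b,a in blobs(p,*c,box): print(n,nm,b.round(1),a,onz(i,b,z).round(4))
E
```

```text
top blue [291.  155.8] 13 [0.6502 0.0203 0.04  ]
top blue [357.4 169.4] 15 [ 0.6134 -0.1446  0.04  ]
top blue [269.5 188.7] 14 [0.568  0.0749 0.04  ]
top blue [370.1 224.5] 15 [ 0.4761 -0.1726  0.04  ]
top blue [281.5 243.6] 11 [0.4311 0.0462 0.04  ]
top yel [346.8 179.5] 71 [ 0.5874 -0.1169  0.049 ]
top yel [283.5 193.5] 68 [0.5547 0.0397 0.049 ]
top yel [355.7 219. ] 74 [ 0.4898 -0.1364  0.049 ]
top yel [292.1 233. ] 67 [0.4571 0.0194 0.049 ]
scene blue [205.5 168.7] 15 [ 0.5701 -0.3119  0.04  ]
scene blue [246.7 219.3] 42 [ 0.625 -0.011  0.04 ]
scene blue [283.8 226.6] 5 [0.5656 0.0761 0.04  ]
scene yel [259.3 183.3] 31 [ 0.4945 -0.1264  0.049 ]
scene yel [236.6 196.9] 38 [ 0.5914 -0.1069  0.049 ]
scene yel [301.1 202.6] 39 [0.4622 0.0287 0.049 ]
scene yel [279.3 218.2] 45 [0.5592 0.0488 0.049 ]
```

```bash
python3 - <<'E'
from workcell import *
from h import *
o=get_obs();M=R.from_quat(o['ee_rot']).as_matrix();print(M.round(3), o['clock'])
z=M[:,2];print("jaw yaw",np.arctan2(z[1],z[0]))
t=np.array([.4311,.0462,.07]);print(t-o['position'])
p=np.load("top0.npz")['p'][150:270,240:400]
cv2.imwrite("pics/top_zoom.png",cv2.resize(p[:,:,::-1],None,fx=5,fy=5,interpolation=cv2.INTER_CUBIC))
E
```

```text
[[-0.    -0.933  0.359]
 [-0.001  0.359  0.933]
 [-1.    -0.    -0.001]] 0.1
jaw yaw 1.204016336332624
[ 0.20705814 -0.53691084 -0.1606005 ]
```

View pics/top_zoom.png

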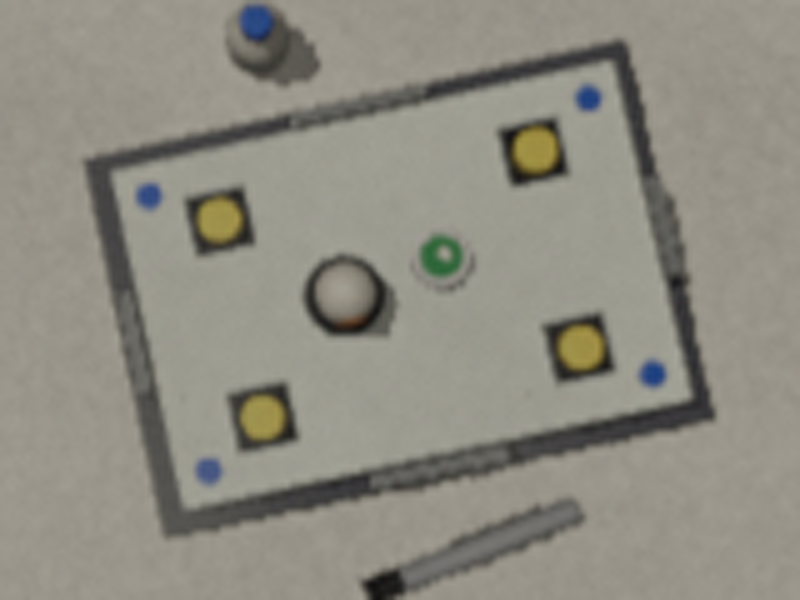

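The zoomed view shows four yellow shims in their square holes, with four clear blue dots outboard of them. I move above near_left with the fingers shut.

Call:
move_arm --motion "0.021 -0.054 0 0.06; 0.041 -0.107 0 0.12; 0.062 -0.161 0 0.18; 0.083 -0.215 -0.01 0.24; 0.104 -0.268 -0.02 0.3; 0.124 -0.322 -0.04 0.36; 0.145 -0.376 -0.06 0.42; 0.166 -0.43 -0.08 0.48; 0.186 -0.483 -0.10 0.54; 0.207 -0.537 -0.13 0.572" --grip 0 --force 20

```text
clock: 1.35
position: [0.431, 0.0471, 0.1025]
ee_rot: [0.549, -0.445, -0.549, -0.446]
ft_force: [1.3, 1.0, -0.2]
grip_width: -0.003
```

Call:
move_arm --motion "0 0 -0.025 0; 0 0 -0.04 0; 0 0 -0.05 0; 0 0 -0.055 0; 0 0 -0.055 0"

```text
clock: 1.98
position: [0.4303, 0.0491, 0.0477]
ee_rot: [-0.549, 0.446, 0.549, 0.446]
ft_force: [-0.4, -0.3, 0.4]
grip_width: -0.001
```

```bash
python3 - <<'E'
from workcell import *
import cv2
o=get_obs();print(o['position'],o['ft_force'])
for n in("wrist","top"):
    p,d=camera(n);cv2.imwrite(f"pics/{n}1.png",p[:,:,::-1])
E
```

```text
[0.43032998 0.04911558 0.04774045] [-0.41274379 -0.3027564   0.41615124]
```

View pics/wrist1.png

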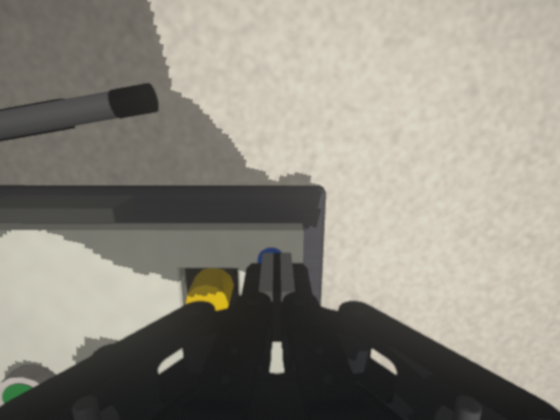

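The wrist view has the tip at (276,258) and the blue mark at (270,253). The tip is about 3 mm too far to +y, which agrees with the measured pose. I correct that and press.

Call:
move_arm --motion "0 -0.003 0 0; 0 -0.003 -0.003 0; 0 -0.003 -0.005 0; 0 -0.003 -0.006 0; 0 -0.003 -0.006 0"

```text
clock: 2.7
position: [0.4302, 0.0457, 0.0415]
ee_rot: [-0.549, 0.446, 0.549, 0.446]
ft_force: [-0.2, -1.5, 0.1]
grip_width: 0.001
```

Call:
move_arm --motion "0 0 -0.001 0; 0 0 -0.002 0; 0 0 -0.002 0"

```text
clock: 3.08
position: [0.4303, 0.0458, 0.0397]
ee_rot: [-0.549, 0.446, 0.549, 0.446]
ft_force: [-1.2, -0.2, 3.7]
grip_width: 0.005
```

Call:
move_arm --motion "0 0 -0.001 0; 0 0 -0.001 0"

```text
clock: 3.32
position: [0.4302, 0.0458, 0.0386]
ee_rot: [-0.549, 0.446, 0.549, 0.446]
ft_force: [-2.8, 0.6, 5.3]
grip_width: 0.002
```

Call:
move_arm --motion "0 0 -0.001 0; 0 0 -0.001 0"

```text
clock: 3.58
position: [0.4302, 0.0458, 0.0376]
ee_rot: [-0.549, 0.446, 0.549, 0.446]
ft_force: [-2.6, 0.6, 4.1]
grip_width: -0.001
```

Call:
move_arm --motion "0 0 -0.001 0; 0 0 -0.002 0; 0 0 -0.002 0"

```text
clock: 3.95
position: [0.4301, 0.0458, 0.0355]
ee_rot: [-0.548, 0.446, 0.549, 0.446]
ft_force: [-2.2, 0.3, 4.9]
grip_width: -0.003
```

Call:
move_arm --motion "0 0 -0.001 0; 0 0 -0.0015 0; 0 0 -0.0015 0"

```text
clock: 4.32
position: [0.4301, 0.0459, 0.0344]
ee_rot: [-0.548, 0.446, 0.549, 0.446]
ft_force: [-5.4, -0.0, 11.2]
grip_width: 0.0
```

```bash
python3 - <<'E'
from workcell import *
import cv2
o=get_obs();print(o['position'],o['ft_force'])
for n in("wrist",):
    p,d=camera(n);cv2.imwrite(f"pics/{n}2.png",p[:,:,::-1])
E
```

```text
[0.43007065 0.04585341 0.03435962] [-5.42959603 -0.0419583  11.1938504 ]
```

View pics/wrist2.png

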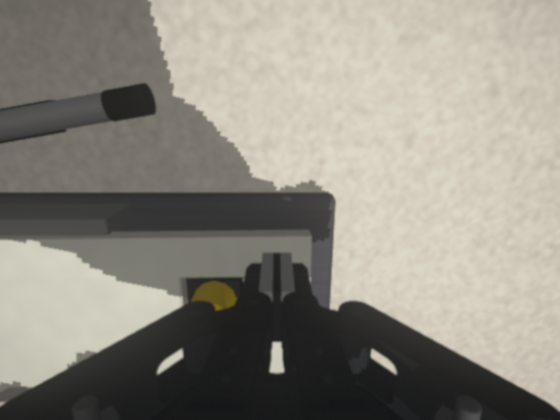

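The wrist view shows the tip on the blue mark, with the plate's edge visibly lower. The corner sank about 6 mm at roughly 5 N and then hit its stop, so near_left is the springy one. I lift off and move over its shim.

Call:
move_arm --motion "0 0 0.003 0; 0 0 0.006 0; 0 0 0.01 0; 0 0 0.025 0; 0.014 -0.013 0.025 0; 0.027 -0.0265 0.025 0; 0.027 -0.0265 0.025 0; 0.027 -0.0265 0.025 0"

```text
clock: 5.38
position: [0.4569, 0.0196, 0.0593]
ee_rot: [-0.548, 0.446, 0.549, 0.446]
ft_force: [0.0, 0.5, -0.4]
grip_width: 0.001
```

```bash
python3 - <<'E'
from workcell import *
from h import *
o=get_obs();print(o['position'],o['ft_force'])
for n in("wrist","top","scene"):
    p,d=camera(n);cv2.imwrite(f"pics/{n}3.png",p[:,:,::-1])
    i=camera_info(n)
    if n!="wrist":
        for b,a in blobs(p,*BLUE,(205,155,390,262)): print(n,b.round(1),onz(i,b,.04).round(4))
E
```

```text
[0.45692317 0.01962674 0.05934069] [ 0.02200392  0.51372661 -0.37493522]
top [291.  155.8] [0.6502 0.0203 0.04  ]
top [357.4 169.4] [ 0.6134 -0.1445  0.04  ]
top [269.5 188.7] [0.568  0.0749 0.04  ]
top [370.3 224.5] [ 0.4762 -0.173   0.04  ]
scene [205.5 168.7] [ 0.5701 -0.3119  0.04  ]
scene [246.8 219.5] [ 0.6253 -0.0104  0.04  ]
```

View pics/wrist3.png

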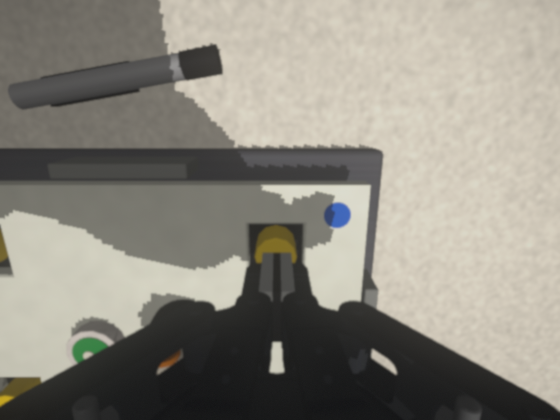

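The tip is centred over the shim at (276,240), and the plate has sprung back. I press down.

Call:
move_arm --motion "0 0 -0.006 0; 0 0 -0.009 0; 0 0 -0.011 0; 0 0 -0.012 0; 0 0 -0.013 0; 0 0 -0.013 0"

```text
clock: 6.28
position: [0.4569, 0.0193, 0.046]
ee_rot: [-0.548, 0.446, 0.549, 0.446]
ft_force: [-2.7, 1.1, 4.5]
grip_width: 0.002
```

Call:
move_arm --motion "0 0 -0.001 0; 0 0 -0.002 0; 0 0 -0.003 0; 0 0 -0.003 0"

```text
clock: 6.78
position: [0.4569, 0.0193, 0.043]
ee_rot: [-0.548, 0.446, 0.549, 0.446]
ft_force: [-3.2, 1.0, 4.3]
grip_width: -0.002
```

Call:
move_arm --motion "0 0 -0.001 0; 0 0 -0.002 0; 0 0 -0.002 0"

```text
clock: 7.15
position: [0.4569, 0.0193, 0.0411]
ee_rot: [-0.548, 0.446, 0.549, 0.446]
ft_force: [-4.2, 1.0, 5.3]
grip_width: -0.002
```

Call:
move_arm --motion "0 0 -0.001 0; 0 0 -0.001 0"

```text
clock: 7.4
position: [0.457, 0.0193, 0.0409]
ee_rot: [-0.548, 0.446, 0.549, 0.446]
ft_force: [-9.6, -0.6, 20.5]
grip_width: 0.001
```

Call:
move_arm --motion "0 0 0.002 0; 0 0 0.006 0; 0 0 0.03 0; 0 0 0.06 0; -0.02 0.05 0.08 0; -0.02 0.1 0.1 0; -0.02 0.15 0.1 0; -0.02 0.2 0.1 0; -0.02 0.2 0.1 0"

```text
clock: 8.52
position: [0.4364, 0.223, 0.1399]
ee_rot: [-0.55, 0.444, 0.55, 0.445]
ft_force: [-0.3, -1.2, -0.6]
grip_width: 0.001
```

```bash
python3 - <<'E'
from workcell import *
from h import *
o=get_obs();print(o['position'],o['ft_force'],o['clock'])
for n in("top","scene"):
    p,d=camera(n);i=camera_info(n)
    p0=np.load(n+"0.npz")['p']
    for nm,c,z in(("blue",BLUE,.04),("yel",YEL,.049)):
      for b,a in blobs(p,*c,(250,155,390,262) if n=="top" else (205,165,335,240)): print(n,nm,b.round(1),a,onz(i,b,z).round(4))
    x0,y0,x1,y1=(240,150,400,270) if n=="top" else (200,160,340,250)
    s=np.hstack([p0[y0:y1,x0:x1],p[y0:y1,x0:x1]])
    s=cv2.resize(s[:,:,::-1],None,fx=2.5,fy=2.5,interpolation=cv2.INTER_CUBIC);cv2.imwrite(f"pics/{n}4.png",s)
E
```

```text
[0.43639671 0.22297931 0.13991498] [-0.29957386 -1.24662548 -0.55338027] 8.525
top blue [291.  155.8] 13 [0.6502 0.0203 0.04  ]
top blue [357.4 169.4] 13 [ 0.6134 -0.1445  0.04  ]
top blue [269.4 188.6] 13 [0.5683 0.0752 0.04  ]
top blue [370.3 224.5] 14 [ 0.4762 -0.173   0.04  ]
top yel [346.7 179.6] 75 [ 0.5871 -0.1166  0.049 ]
top yel [283.6 193.5] 69 [0.5546 0.0395 0.049 ]
top yel [355.6 219. ] 76 [ 0.4898 -0.1362  0.049 ]
top yel [292.2 233. ] 66 [0.4572 0.0191 0.049 ]
scene blue [205.5 168.7] 15 [ 0.5701 -0.3119  0.04  ]
scene blue [246.8 219.4] 41 [ 0.6252 -0.0107  0.04  ]
scene yel [259.3 183.3] 31 [ 0.4945 -0.1264  0.049 ]
scene yel [236.5 196.9] 37 [ 0.5916 -0.1071  0.049 ]
scene yel [301.  203.7] 26 [0.4659 0.0326 0.049 ]
scene yel [279.2 218.3] 45 [0.5597 0.0489 0.049 ]
```

View pics/top4.png

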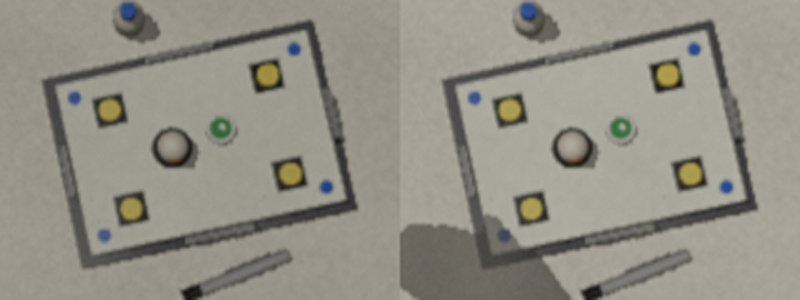

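View pics/scene4.png

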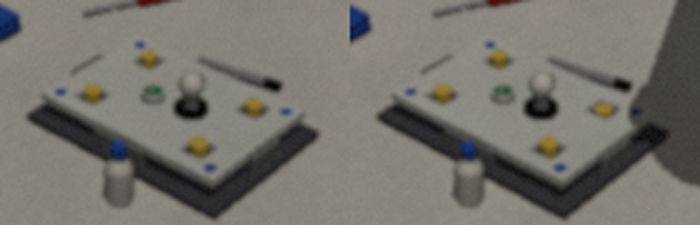

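Before and after: the near_left shim is now flush (its scene blob went from 39 to 26 px). The other three are still standing, and nothing else has moved. I hand in.

```bash
python3 -c "
from workcell import *
print(hand_in())"
```

```text
the job is handed in; nothing more can be done
None
```

The springy corner is near_left, and I pressed its yellow shim button flat, moved clear and handed the job in at about 8.6 s.

- **Finding the corner:** near_left was the first mark I pressed. It sank about 6 mm at 4–5 N, then hit a hard stop at 11 N. It sprang back when released, so I didn't press the other three corners.
- **Pressing the shim:** it slid at about 4–5 N and stopped hard at z ≈ 0.041 m under 20 N. That matches the flat height of 1 mm above the plate.
- **Last checks:**
  - The before and after pictures show the near_left shim flush and the other three still standing.
  - The three blue marks still measurable from above are within 0.5 mm of where they were. The near_left mark was in shadow.
  - The level, penlight and drop bottle look unmoved, and the gripper was clear of everything.
- **What disagreed or wasn't checked:**
  - The force readings wander by about 1 N.
  - The shim slid at less than the stated 7 N.
  - The tilted scene view put the shims up to about 1 cm away from the top view's positions, so I used the top view and confirmed it with the wrist camera.
  - I didn't press near_left again afterwards to confirm it no longer gives.

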